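# Seat the seed-mill spacer plates in the thickness gauge

### The arm

A 6-joint arm with a two-finger parallel gripper is mounted at the origin on the work surface. World frame = base frame: x ahead of the robot, y to its left, z up, the work surface at z = 0. Lengths are in mm, angles in rad, forces in N, time in s.
With the tool pointing down it reaches from about 275 to 1000 mm from the base axis. Payload 8.4 kg.
Tool frame: the origin (TCP) lies where the fingers leave the gripper's body, on its centre line; the fingertips stand 73 mm ahead of it and the grasp point (between the pads) lies 54 mm ahead of it (grip_point_offset is the distance from the TCP to the grasp point, in mm); z points along the fingers, y is the direction in which the jaws open and shut (so a half turn about z gives the same grasp; the last joint's range is limited). The gripper opens to 85 mm and grips with 20 to 120 N. Pads are 22 mm wide; open, the fingers measure 114 mm over their backs; the gripper's body (76 mm by 85 mm) begins 54 mm behind the grasp point. The pads swing forward as they close: fully open they stand 13 mm farther back than shut.
Start: joints at [-1.124, 0.353, 1.633, -0, 1.155, -0.002], TCP at [271.177, -563.109, 303.881] pointing down, gripper open.
Joint ranges: [-2.63, 2.63], [-0.92, 2.1], [0.06, 2.66], [-1.3, 4.44], [0, 2.69], [-3.02, 3.02]. Speed limits (rad/s): [2.22, 2.22, 2.79, 3.14, 3.14, 3.14].

### API

Orientations are given as [roll, pitch, yaw] about the fixed x, y, z axes, in that order (R = Rz(yaw) Ry(pitch) Rx(roll)).
In Python, from rig import sense, grab_frame, sign_off, grip_point_offset gives the robot as it stands. The module is installed in compiled form; this text tells all that it offers.
- The arm moves only by the tool drive_tool, never from a script. Its argument "targets" is one flat list of numbers, 7 for each row, row after row: the shift along the tool's x, y, z in m, then the turn, a rotation vector about the tool's x, y, z in rad, then the opening, from 0 (shut) to 1 (fully open). In form: [tx, ty, tz, wx, wy, wz, grip, tx, ty, tz, wx, wy, wz, grip, ...]. A call has 1 to 12 rows; each row is the pose to reach, as a shift and turn from the pose commanded when the call began, along the tool's axes at that moment; what a row does not reach only later rows make up. A row lasts 1/12 s, in which the tool goes at most 41.7 mm and 7.16 degrees, less where a joint would pass 70% of its speed; a pose out of reach is approached as far as the arm can. A call with a gripper value outside its range is refused whole. The fingers move at their own pace and stop on an object; "force" is the grip in N (left out, the last holds). Time passes only in rows, so rows that repeat a pose let the fingers close. It gives the time, the measured TCP pose, the force and the opening at its end, in the units of the state.
- sense(): the state, without advancing time (a new reading comes with each control period).
- grab_frame(name): name is "scene" or "top" or "wrist"; returns a dict with "color" (400x640x3 uint8, blue, green, red), "vertical_fov" (degrees; the focal length in pixels is half the picture's height over the tangent of half this angle, whatever the lens; pixels are square), "cx", "cy" (the principal point, pixels), "world_from_camera" (4x4, takes a point from camera to world coordinates). Camera axes: x right, y down, z forward; pixel columns grow to the right and rows downward; lengths in mm; the calibration is good to about 2 mm. The wrist camera is an equidistant fisheye: a pixel r from the principal point sees the ray r / f radians off the axis. A picture is of the moment at which its call begins. There is no depth.
- sign_off(): hands the job in, once; it reports no verdict.
The state is a dict: "clock": time; "qpos": joint angles; "qvel": joint speeds; "joint_efforts": joint torques, N m; "eef_pos": TCP position; "tcp_rot": TCP orientation; "contact_force": force on the tool from outside, world axes, zero at the start; "wrist_torque": the same for the moment, N m; "opening": opening from 0.0 (shut) to 1.0 (fully open).
Only numpy, scipy, OpenCV 4.12 (cv2) and the standard library are available. Lean on these libraries where they do the work, as an engineer would, in place of code of your own. Each camera call takes 0.05 s, during which the arm holds its last target. There are 200 camera calls.

### The job

Put the two loose steel spacer plates of the seed mill away in the thickness gauge: the thicker one upright in the widest slot and the other upright in the middle slot, each pressed fully home on its stop, and let go; the narrow slot stays empty. The comb may sit a few millimetres off its nominal place, so feel the plates in gently without ramming them on the gauge, and do not disturb the other things on the bench.

Things in the scene. Friction and masses are not known exactly. Their poses are not given: they have to be found in the camera images.
- plate_thick_center (a point): centre (half-way up) of a plain rectangular steel spacer plate, 48 mm wide (its x), 16 mm thick (its y), 70 mm tall (its z, upright); the thicker of the two loose plates, about 0.42 kg. Stands upright, loose, in its own fixed wooden stand (60 mm along the plate's width; top 20 mm, groove floor 6 mm above the bench; groove 4 mm wider than the plate). Pinch it from above by its narrow edges or its faces.
- plate_mid_center (a point): centre (half-way up) of a plain rectangular steel spacer plate, 48 mm wide (its x), 11 mm thick (its y), 70 mm tall (its z, upright); the thinner of the two loose plates, about 0.29 kg. Stands upright, loose, in its own fixed wooden stand (60 mm along the plate's width; top 20 mm, groove floor 6 mm above the bench; groove 4 mm wider than the plate). Pinch it from above by its narrow edges or its faces.
- slot_wide (a point): widest slot, for the 16 mm plate: nominal middle of its throat, at the height of the teeth tops (57 mm above the bench). x along the slot and the plate's width, y across the row towards the narrow slot, z up. Mouth 37.5 mm wide, throat 17.5 mm, 12 mm between the stop shoulders. With the plate home, its centre is 2 mm below this point's height and its top 33 mm above it.
- slot_middle (a point): middle slot, for the 11 mm plate: same point and axes as for slot_wide. Mouth 32.5 mm, throat 12.5 mm, 7 mm between the shoulders; same home height. In the wide and middle slots a ramped sprung leaf (3 to 4 N) on the throat's -y wall, 12 to 24 mm below the teeth tops, can hold the plate up: press it down past the leaf with some 5 to 15 N.
- slot_narrow (a point): narrowest slot, for a 6 mm plate that is away; stays empty: same point and axes. Every slot narrows downwards: the +y tooth's face is one straight wall from the top to the shoulders; on the -y side, 12 mm below the teeth tops, a flat ledge 20 mm wide narrows the mouth to the throat; 37 mm below the tops two shoulders are the stop. Teeth 8 mm thick.
- gauge: thickness gauge: fixed grey base 110 (x) by 190 (y) by 12 mm, origin under its middle, axes as the slots'. On it an aluminium comb, 36 by 130 mm, holds the slots. The comb is clamped anywhere up to 8.5 mm either way along y from nominal; this shift, common to all slots, is NOT in the slot positions given. Force between a plate and the comb must stay under 45 N.
- dish_large: bystander: glass dish 92 mm across, 16 mm high; origin under its middle
- dish_small: bystander: glass dish 72 mm across, 16 mm high; origin under its middle
- weight_large: bystander: brass weight 32 mm across, 42 mm high; origin under its middle
- weight_small: bystander: brass weight 24 mm across, 30 mm high; origin under its middle
- magnifier: bystander: hand magnifier lying flat, lens 74 mm across at its origin, handle 100 mm long to its -x, 12 mm high
- forceps: bystander: steel forceps lying flat, 120 mm along its x, 4 mm high; origin at the middle
- seed_jar: bystander: amber seed jar, 54 mm across, 75 mm tall; origin under its middle
There are look-alikes about, which are no part of the job. Leave any brown look-alike of the gauge alone. Leave any orange look-alike of the part that bears plate_thick_center alone.

How it is judged:
By the outcome, as a careful person would: the job done as asked, in the order asked, and still so for the second after the job is handed in, with the robot touching nothing.
It also fails if it takes over 61 s, if anything falls off the work surface, if the arm or the gripper's body presses on something with over 40 N, if the wrist force passes 120 N, or if a joint passes its speed limit or range.

## Working session

There is one attempt and no reset: what is moved stays moved. The work goes in short steps, Python scripts to look and compute and a tool call to move; the robot and the scene stay as the last step left them, time stands still between calls to the robot, and variables do not carry over. Pictures are saved under pics/ and viewed, about 8 in all and at most 12, crops included, and the job is handed in when it is done.

Besides the shell and the picture viewer there is one more tool, called after "Emit:" by a JSON object that holds its "api" and its "payload". drive_tool: Moves the arm, as the interface text tells. Its arguments: {"type":"object","properties":{"targets":{"type":"array"},"force":{"type":"number"}},"required":["targets"]}

```bash
mkdir -p pics; cat > h.py <<'E'
import numpy as np, cv2
from rig import sense, grab_frame, sign_off, grip_point_offset
def save(n,fn):
    f=grab_frame(n); cv2.imwrite('pics/'+fn+'.png',f['color']); np.save('pics/'+fn+'.npy',{k:v for k,v in f.items() if k!='color'},allow_pickle=True); return f
def load(fn): return np.load('pics/'+fn+'.npy',allow_pickle=True).item()
def ray(f,u,v,fish=False):
    F=200/np.tan(np.radians(f['vertical_fov'])/2); d=np.array([u-f['cx'],v-f['cy']],float)
    if fish:
        r=np.hypot(*d)+1e-9; t=r/F; c=np.array([*(d/r*np.sin(t)),np.cos(t)])
    else: c=np.array([*(d/F),1.])
    T=np.array(f['world_from_camera']); return T[:3,3],T[:3,:3]@c
def at(f,u,v,z,fish=False):
    o,d=ray(f,u,v,fish); return o+d*(z-o[2])/d[2]
def proj(f,p,fish=False):
    F=200/np.tan(np.radians(f['vertical_fov'])/2); T=np.array(f['world_from_camera'])
    c=T[:3,:3].T@(np.array(p,float)-T[:3,3])
    if fish:
        r=np.hypot(c[0],c[1])+1e-9; t=np.arctan2(r,c[2]); return np.array([f['cx'],f['cy']])+c[:2]/r*t*F
    return np.array([f['cx'],f['cy']])+c[:2]/c[2]*F
E
python3 - <<'E'
from h import *
for n in('scene','top','wrist'):
    f=save(n,n+'0'); print(n,f['vertical_fov'],f['cx'],f['cy'],np.round(f['world_from_camera'],3).tolist())
print(grip_point_offset,sense())
a=cv2.imread('pics/scene0.png');b=cv2.imread('pics/top0.png')
E
```

```text
scene 51.76279873438445 315.37452727354616 199.86228610628189 [[-0.423, 0.665, -0.615, 1099.61], [0.906, 0.302, -0.296, 262.211], [-0.011, -0.683, -0.731, 743.087], [0.0, 0.0, 0.0, 1.0]]
top 53.105369065221566 319.37991265187844 199.49759063667574 [[0.001, -0.988, 0.157, 348.997], [-1.0, 0.0, 0.008, -3.45], [-0.008, -0.157, -0.988, 1173.649], [0.0, 0.0, 0.0, 1.0]]
wrist 65.70646984690485 314.38682105784534 197.00397706767012 [[0.434, -0.859, -0.27, 339.842], [-0.901, -0.415, -0.129, -530.598], [-0.002, 0.299, -0.954, 372.294], [0.0, 0.0, 0.0, 1.0]]
53.900000000000006 {'clock': 0.15, 'qpos': array([-1.12439515e+00,  3.53510071e-01,  1.63397375e+00,  1.52789738e-05,
        1.15518089e+00, -2.40589983e-03]), 'qvel': array([ 2.97826738e-04, -2.87831991e-03, -3.29904686e-03, -1.28462092e-03,
       -9.11340264e-05,  2.08239952e-03]), 'joint_efforts': array([ 6.16146608e-04, -6.05639434e+01, -3.42337346e+01,  4.08214407e-05,
        6.18290782e-03, -2.75317539e-06]), 'eef_pos': array([ 271.05791526, -562.84405364,  303.31649653]), 'tcp_rot': array([-3.14052064e+00, -1.65508276e-05,  4.48800896e-01]), 'contact_force': array([ 0.74894231, -0.96980366,  0.32791283]), 'wrist_torque': array([-0.05536049, -0.01733198, -0.01781213]), 'opening': 0.9974222772416256}
```

View pics/top0.png

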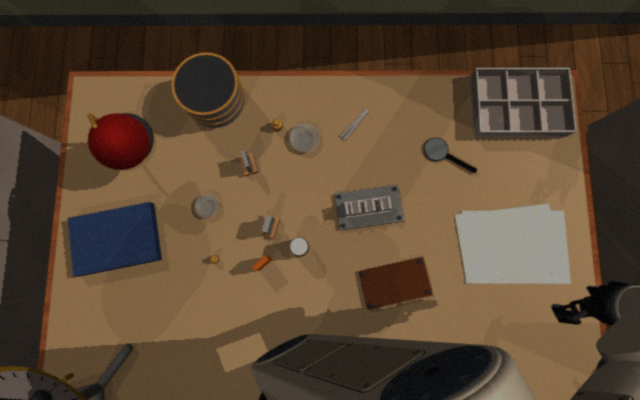

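View pics/scene0.png

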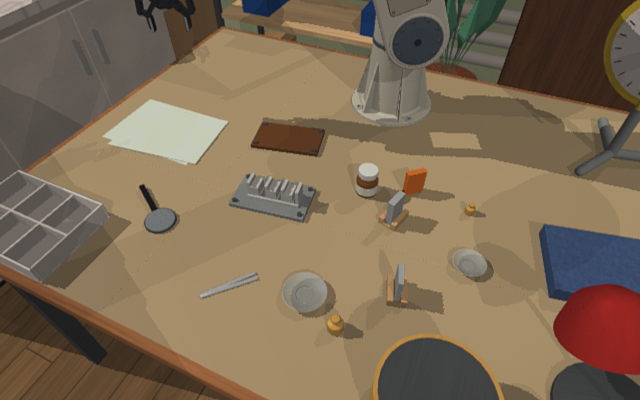

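Top view: the grey gauge is at (369,207). The two grey plates in their stands are at (248,162) and (269,227). The orange look-alike is at (261,263), the brown one at (395,283), and the jar at (299,246). Next is an enlarged composite to tell the thick plate from the thin one and find the slots.

```bash
python3 - <<'E'
from h import *
t=cv2.imread('pics/top0.png');s=cv2.imread('pics/scene0.png')
def c(im,u,v,w,h,k): return cv2.resize(im[v:v+h,u:u+w],None,fx=k,fy=k,interpolation=cv2.INTER_CUBIC)
top=np.hstack([c(t,325,175,90,60,4.4444),c(t,225,140,90,60,4.4444)])
mid=np.hstack([c(t,240,200,90,65,4.4444),c(s,220,165,110,80,3.6364)])
mid=np.hstack([c(t,240,200,90,60,4.4444),cv2.resize(s[165:225,225:325],(400,240))[:, :][:266]]) if 0 else np.hstack([cv2.resize(t[200:260,240:330],(400,266)),cv2.resize(s[165:231,225:325],(400,266))])
cv2.imwrite('pics/c1.png',np.vstack([top[:266],mid]))
E
```

```text
Traceback (most recent call last):
ValueError: all the input array dimensions except for the concatenation axis must match exactly, but along dimension 0, the array at index 0 has size 289 and the array at index 1 has size 291
```

```bash
python3 - <<'E'
from h import *
t=cv2.imread('pics/top0.png');s=cv2.imread('pics/scene0.png')
c=lambda im,u,v,w=80,h=60: cv2.resize(im[v:v+h,u:u+w],(400,300),interpolation=cv2.INTER_CUBIC)
cv2.imwrite('pics/c1.png',np.vstack([np.hstack([c(t,330,178),c(t,210,132)]),np.hstack([c(t,235,200),c(s,228,165,100,75)])]))
E
```

```text
(no output)
```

View pics/c1.png

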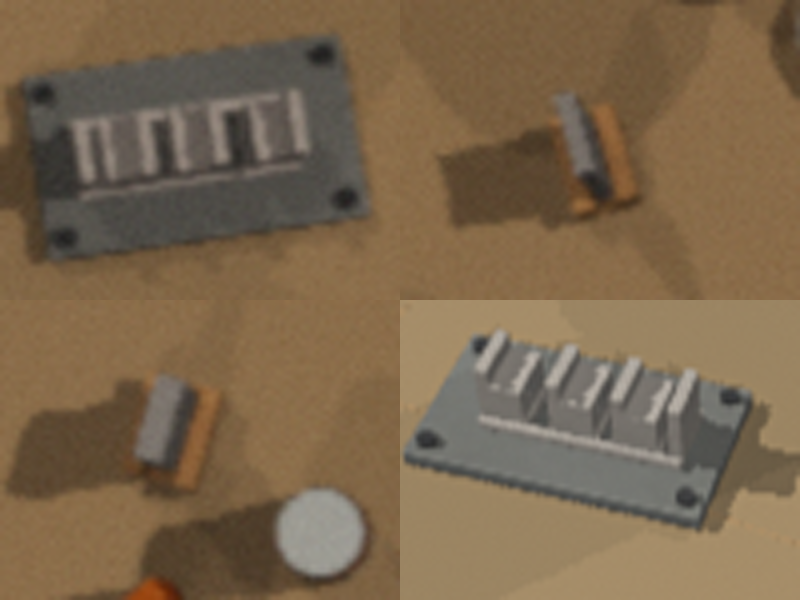

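```bash
python3 - <<'E'
from h import *
f=load('top0')
for n,pts,z in[('base',[(335,194),(397.6,185.2),(403.6,220.4),(339.6,230)],12),
 ('mid',[(241,151),(244.5,150.6),(250.7,167),(247,168)],76),('thick',[(266.5,215),(272.5,216),(268,233.5),(262,232)],76),
 ('jar',[(299,246)],75),('orange',[(261,263)],76),('dishS',[(205,206)],8),('wS',[(214,259)],15)]:
    P=np.array([at(f,u,v,z)[:2] for u,v in pts]);print(n,P.round(0).tolist(),P.mean(0).round(1))
E
```

```text
base [[550.0, -39.0], [576.0, -224.0], [472.0, -239.0], [444.0, -52.0]] [ 510.4 -138.6]
mid [[663.0, 228.0], [664.0, 219.0], [616.0, 200.0], [613.0, 210.0]] [638.9 214.2]
thick [[480.0, 152.0], [477.0, 135.0], [429.0, 147.0], [433.0, 163.0]] [454.8 149.4]
jar [[395.0, 62.0]] [394.9  61.5]
orange [[349.0, 164.0]] [349.  164.2]
dishS [[515.0, 344.0]] [514.8 343.9]
wS [[360.0, 309.0]] [360.2 308.8]
```

Emit:
{"api": "drive_tool", "payload": {"targets": [0.351, -0.294, 0.063, 0, 0, 0.309, 1, 0.351, -0.294, 0.063, 0, 0, 0.309, 1, 0.351, -0.294, 0.063, 0, 0, 0.309, 1, 0.351, -0.294, 0.063, 0, 0, 0.309, 1, 0.351, -0.294, 0.063, 0, 0, 0.309, 1, 0.351, -0.294, 0.063, 0, 0, 0.309, 1, 0.351, -0.294, 0.063, 0, 0, 0.309, 1, 0.351, -0.294, 0.063, 0, 0, 0.309, 1, 0.351, -0.294, 0.063, 0, 0, 0.309, 1, 0.351, -0.294, 0.063, 0, 0, 0.309, 1, 0.351, -0.294, 0.063, 0, 0, 0.309, 1, 0.351, -0.294, 0.063, 0, 0, 0.309, 1]}}

```text
clock: 1.15
eef_pos: [461.3, -140.9, 240.1]
tcp_rot: [-3.14, -0.0, 0.143]
contact_force: [-1.0, 0.5, 0.0]
opening: 0.998
```

Emit:
{"api": "drive_tool", "payload": {"targets": [0, 0, 0, 0, 0, 0, 1, 0, 0, 0, 0, 0, 0, 1, 0, 0, 0, 0, 0, 0, 1]}}

```text
clock: 1.4
eef_pos: [459.5, -146.8, 241.0]
tcp_rot: [3.141, 0.0, 0.139]
contact_force: [0.8, -0.9, 0.3]
opening: 0.999
```

```bash
python3 - <<'E'
from h import *
f=save('wrist','w1'); s=sense(); print(s['clock'],s['eef_pos'],s['tcp_rot'],s['contact_force'])
print(np.round(f['world_from_camera'],3).tolist())
for p in[(510,-139,12),(510,-139,57)]: print(proj(f,p,True))
E
```

```text
1.45 [ 459.48473557 -147.11098069  241.02104743] [ 3.14124886e+00 -1.00914681e-05  1.38314689e-01] [ 1.29840833 -0.36392368 -1.11718001]
[[0.139, -0.945, -0.297, 535.141], [-0.99, -0.133, -0.042, -137.065], [0.0, 0.299, -0.954, 310.01], [0.0, 0.0, 0.0, 1.0]]
[312.70763508 128.89491127]
[312.4191422  133.50759235]
```

View pics/w1.png

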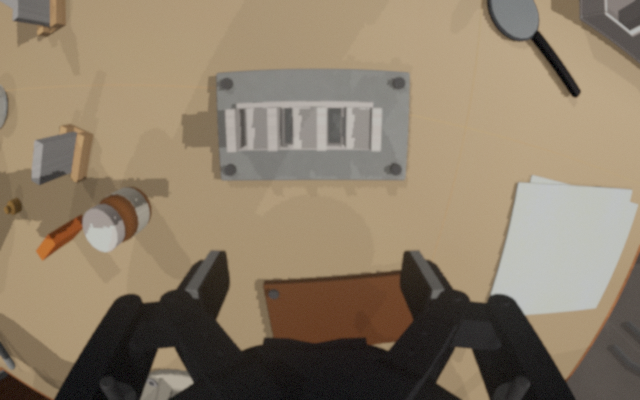

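Wrist view: the base spans u 217–410 and the comb u 225–382, so the comb is clearly shifted toward +y (left). The wide slot is near (336,127) and the middle slot near (287,127). I'll enlarge this to get edges.

```bash
python3 - <<'E'
from h import *
a=cv2.imread('pics/w1.png')[60:190,210:415]
b=cv2.resize(a,None,fx=3.9,fy=3.9,interpolation=cv2.INTER_CUBIC)
b=cv2.convertScaleAbs(b,alpha=1.5,beta=0)
for i in range(0,205,10): cv2.line(b,(int(i*3.9),0),(int(i*3.9),12 if i%50 else 30),(0,0,255),1)
for i in range(0,130,10): cv2.line(b,(0,int(i*3.9)),(12,int(i*3.9)),(0,0,255),1)
cv2.imwrite('pics/c2.png',b)
g=cv2.cvtColor(cv2.imread('pics/w1.png'),cv2.COLOR_BGR2GRAY)
print(g[125:135,215:390].mean(0).round().astype(int).tolist())
E
```

```text
[112, 112, 106, 101, 99, 98, 97, 98, 100, 105, 128, 155, 170, 174, 176, 175, 175, 175, 174, 168, 153, 140, 134, 132, 129, 117, 96, 82, 83, 95, 116, 141, 162, 174, 177, 176, 172, 169, 164, 157, 145, 137, 136, 136, 137, 136, 137, 137, 136, 137, 139, 145, 158, 170, 175, 176, 176, 176, 176, 176, 174, 167, 154, 137, 120, 101, 99, 110, 116, 109, 97, 91, 90, 90, 90, 88, 93, 116, 149, 168, 176, 179, 179, 176, 169, 157, 148, 146, 146, 146, 147, 146, 147, 146, 147, 147, 146, 146, 147, 147, 151, 161, 174, 181, 184, 184, 185, 184, 184, 183, 176, 161, 135, 109, 94, 92, 92, 93, 94, 96, 97, 100, 101, 102, 106, 112, 112, 106, 100, 102, 124, 157, 178, 185, 186, 186, 182, 172, 159, 150, 147, 146, 146, 147, 147, 146, 146, 146, 147, 147, 147, 146, 145, 138, 122, 118, 138, 165, 180, 185, 185, 186, 185, 185, 183, 176, 160, 143, 137, 138, 140, 141, 142, 142, 142]
```

View pics/c2.png

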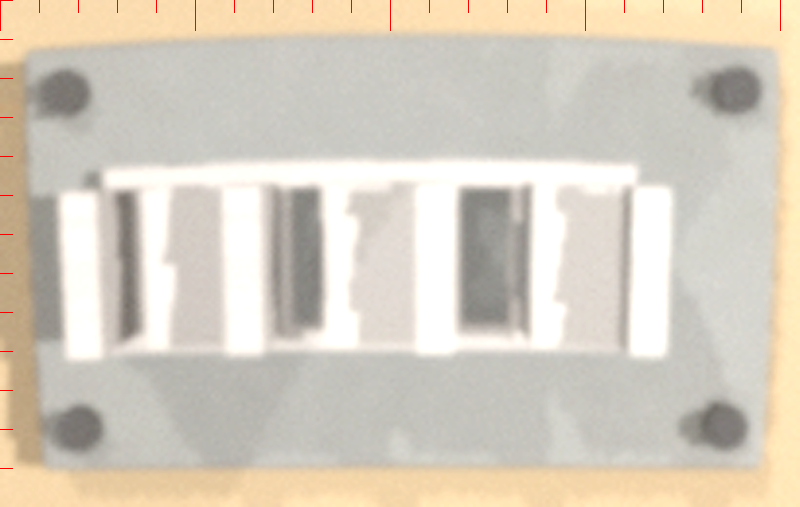

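```bash
python3 - <<'E'
from h import *
f=load('w1')
P=lambda u,v,z: at(f,u,v,z,True)[:2]
c=np.array([P(210+x/3.9,60+y/3.9,12) for x,y in[(27,48),(777,50),(762,466),(44,466)]])
print(c.round(1).tolist(),c.mean(0))
yv=(c[0]+c[3]-c[1]-c[2]); xv=c[0]+c[1]-c[2]-c[3]
yaw=np.arctan2(-yv[0],yv[1]); print('yaw',yaw,np.arctan2(xv[1],xv[0]),np.hypot(*yv)/2,np.hypot(*xv)/2)
s=np.array([P(210+x/3.9,60+y/3.9,12) for x,y in[(68,92),(736,90),(722,427),(78,428)]]);print('screws',s.mean(0), np.arctan2(-(s[0]+s[3]-s[1]-s[2])[0],(s[0]+s[3]-s[1]-s[2])[1]))
ey=np.array([-np.sin(yaw),np.cos(yaw)]);ex=np.array([ey[1],-ey[0]])
for u in(225.5,235.2,266.8,277.6,315.8,326.9,371.5,381.4):
    d=P(u,130,57)-c.mean(0); print(u,round(d@ex,1),round(d@ey,1))
# comb x ends of teeth tops
for u,v in[(330-10+2,107.5),(322,151)]: d=P(u,v,57)-c.mean(0); print('x',d@ex)
# tooth direction: tooth C left edge top/bottom
for a,b in[((415,188),(417,352)),((455,188),(458,352)),((223,190),(226,354)),((630,188),(629,354)),((672,188),(669,354))]:
    p=P(210+a[0]/3.9,60+a[1]/3.9,57)-P(210+b[0]/3.9,60+b[1]/3.9,57); print('tooth yaw',np.arctan2(p[1],p[0]),np.hypot(*p))
# plates as seen
for n,q in[('thick',[(33,148),(32,183),(75,137),(76,171)])]: print(n,[P(u,v,76).round(0).tolist() for u,v in q])
E
```

```text
[[555.1, -38.6], [580.4, -223.7], [474.0, -239.5], [447.9, -53.2]] [ 514.32920337 -138.76096725]
yaw 0.13747235743004999 0.14145087838914067 187.4206296087928 107.88416177638221
screws [ 513.5939542 -138.4729973] 0.14111490820843825
225.5 -0.0 73.0
235.2 -0.3 64.6
266.8 -1.1 37.8
277.6 -1.2 28.8
315.8 -1.4 -2.4
326.9 -1.4 -11.4
371.5 -0.7 -48.2
381.4 -0.4 -56.6
x 17.037103873976687
x -18.826727191275747
tooth yaw 0.1527211468032567 34.66215243285213
tooth yaw 0.1640335217361115 34.68390744703716
tooth yaw 0.13384190122117823 34.93246179218653
tooth yaw 0.1626394925393038 35.48006058871171
tooth yaw 0.15578738566376069 35.644576674658225
thick [[475.0, 155.0], [435.0, 163.0], [490.0, 85.0], [456.0, 85.0]]
```

The teeth give a comb shift of about +8.4 mm, and the gauge sits at (514,-138.7) with yaw 0.141. Next I move over the thick plate.

Emit:
{"api": "drive_tool", "payload": {"targets": [0.037, -0.294, 0.021, 0, 0, -2.766, 1, 0.037, -0.294, 0.021, 0, 0, -2.766, 1, 0.037, -0.294, 0.021, 0, 0, -2.766, 1, 0.037, -0.294, 0.021, 0, 0, -2.766, 1, 0.037, -0.294, 0.021, 0, 0, -2.766, 1, 0.037, -0.294, 0.021, 0, 0, -2.766, 1, 0.037, -0.294, 0.021, 0, 0, -2.766, 1, 0.037, -0.294, 0.021, 0, 0, -2.766, 1, 0.037, -0.294, 0.021, 0, 0, -2.766, 1, 0.037, -0.294, 0.021, 0, 0, -2.766, 1, 0.037, -0.294, 0.021, 0, 0, -2.766, 1, 0.037, -0.294, 0.021, 0, 0, -2.766, 1]}}

```text
clock: 2.45
eef_pos: [455.9, 149.2, 220.0]
tcp_rot: [3.141, 0.0, 1.644]
contact_force: [0.2, -0.0, -0.1]
opening: 1.003
```

```bash
python3 -c "
from h import *
s=sense(); print(s['clock'],s['eef_pos'],s['tcp_rot'],s['qpos'])"
```

```text
2.45 [455.93566514 149.15088824 220.01789702] [3.14140778e+00 1.05144573e-04 1.64407243e+00] [ 3.13113851e-01  2.34838146e-01  2.01621288e+00 -1.87892556e-04
  8.90387030e-01  2.39955927e-01]
```

Emit:
{"api": "drive_tool", "payload": {"targets": [0, 0, 0, 0, 0, -1.26, 1, 0, 0, 0, 0, 0, -1.26, 1, 0, 0, 0, 0, 0, -1.26, 1, 0, 0, 0, 0, 0, -1.26, 1, 0, 0, 0, 0, 0, -1.26, 1, 0, 0, 0, 0, 0, -1.26, 1, 0, 0, 0, 0, 0, -1.26, 1, 0, 0, 0, 0, 0, -1.26, 1, 0, 0, 0, 0, 0, -1.26, 1, 0, 0, 0, 0, 0, -1.26, 1, 0, 0, 0, 0, 0, -1.26, 1, 0, 0, 0, 0, 0, -1.26, 1]}}

```text
clock: 3.45
eef_pos: [455.9, 149.3, 220.0]
tcp_rot: [3.142, 0.0, 2.895]
contact_force: [0.2, -0.2, 0.4]
opening: 0.999
```

```bash
python3 - <<'E'
from h import *
f=save('wrist','w2'); s=sense(); print(s['clock'],s['eef_pos'],s['tcp_rot'],s['contact_force'])
q=[proj(f,(455,149,z),True) for z in(6,76)]; print(q)
u,v=q[1].astype(int); a=cv2.imread('pics/w2.png')
u0,v0=max(0,u-100),max(0,v-75);print(u0,v0); b=cv2.resize(a[v0:v0+150,u0:u0+200],None,fx=4,fy=4,interpolation=cv2.INTER_CUBIC)
for i in range(0,200,10): cv2.line(b,(i*4,0),(i*4,12 if i%50 else 30),(0,0,255),1)
for i in range(0,150,10): cv2.line(b,(0,i*4),(12 if i%50 else 30,i*4),(0,0,255),1)
cv2.imwrite('pics/c3.png',b)
E
```

```text
3.5 [455.82884963 149.48816798 220.00763542] [3.14155281e+00 1.91067408e-04 2.89412842e+00] [-0.85281597  0.10278453 -0.48285915]
[array([314.69940707, 183.74883332]), array([314.79700361, 208.46983573])]
214 133
```

View pics/c3.png

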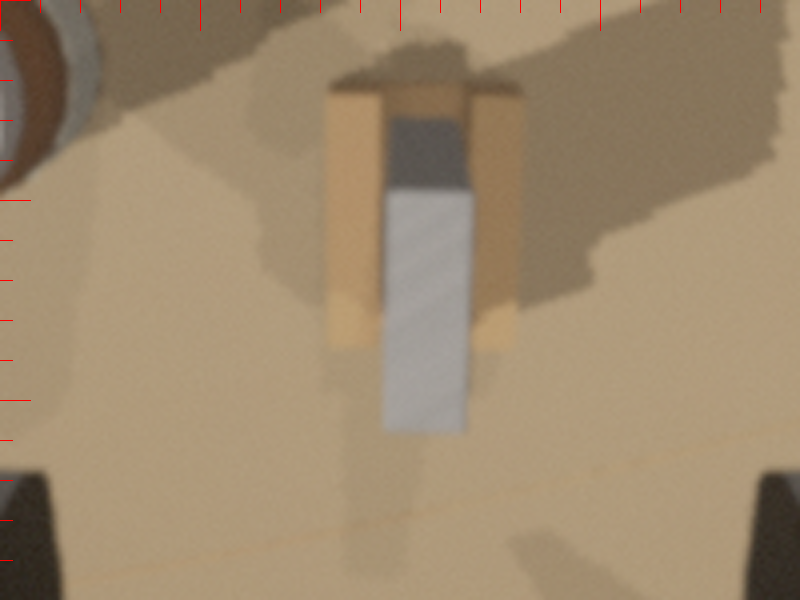

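The plate is upright in its stand between the fingers. Its top-face corners in the crop are (385,190), (471,188), (467,432) and (382,430). The jar is to the upper left, outside the finger span.

```bash
python3 - <<'E'
from h import *
f=load('w2')
P=np.array([at(f,214+x/4,133+y/4,76,True)[:2] for x,y in[(385,190),(471,188),(467,432),(382,430)]])
c=P.mean(0); xv=P[0]+P[1]-P[2]-P[3]; print(P.round(1).tolist(),c,np.arctan2(-xv[1],-xv[0]),np.hypot(*xv)/2,np.hypot(*(P[0]+P[3]-P[1]-P[2]))/2)
yaw=2.894; e=c-np.array([455.9,149.4]); print('tool d',e@[np.cos(yaw),np.sin(yaw)],e@[np.sin(yaw),-np.cos(yaw)])
E
```

```text
[[433.8, 151.0], [437.2, 165.9], [483.5, 154.4], [479.1, 138.8]] [458.37752567 152.5150403 ] -0.25333605890964167 47.294769130158606 15.710353638824552
tool d -1.638568800342921 3.62721680913981
```

Emit:
{"api": "drive_tool", "payload": {"targets": [-0.0016, 0.0036, 0.05, 0, 0, 0.01, 1, -0.0016, 0.0036, 0.08, 0, 0, 0.01, 1, -0.0016, 0.0036, 0.098, 0, 0, 0.01, 1, -0.0016, 0.0036, 0.098, 0, 0, 0.01, 1, -0.0016, 0.0036, 0.098, 0, 0, 0.01, 1, -0.0016, 0.0036, 0.098, 0, 0, 0.01, 0, -0.0016, 0.0036, 0.098, 0, 0, 0.01, 0, -0.0016, 0.0036, 0.098, 0, 0, 0.01, 0, -0.0016, 0.0036, 0.098, 0, 0, 0.01, 0, -0.0016, 0.0036, 0.098, 0, 0, 0.01, 0, -0.0016, 0.0036, 0.098, 0, 0, 0.01, 0, -0.0016, 0.0036, 0.098, 0, 0, 0.01, 0], "force": 60}}

```text
clock: 4.5
eef_pos: [458.3, 153.6, 122.6]
tcp_rot: [3.141, 0.001, 2.89]
contact_force: [-1.7, -0.9, 7.3]
opening: 0.178
```

Emit:
{"api": "drive_tool", "payload": {"targets": [0, 0, 0, 0, 0, 0, 0, 0, 0, 0, 0, 0, 0, 0, 0, 0, 0, 0, 0, 0, 0, 0, 0, 0, 0, 0, 0, 0]}}

```text
clock: 4.83
eef_pos: [458.2, 153.5, 122.6]
tcp_rot: [3.141, 0.001, 2.89]
contact_force: [-1.5, -1.7, 7.8]
opening: 0.179
```

```bash
python3 - <<'E'
from h import *
s=sense(); print(s['clock'],s['eef_pos'],s['tcp_rot'],s['contact_force'],s['wrist_torque'],s['opening'],s['opening']*85)
E
```

```text
4.8333 [458.2027274  153.5482615  122.58683317] [3.14126093e+00 6.34713398e-04 2.88980225e+00] [-1.46349226 -1.7318714   7.79306516] [-0.23854417  0.22582302 -0.04943454] 0.17939454831438656 15.248536606722858
```

Gripped: opening ×85 mm ≈ 15.2 mm, as expected for the 16 mm plate. Lift and carry it over the wide slot, biased 3 mm to -y.

Emit:
{"api": "drive_tool", "payload": {"targets": [0, 0, -0.02, 0, 0, 0, 0, 0, 0, -0.06, 0, 0, 0, 0, 0, 0, -0.1, 0, 0, 0, 0, -0.016, -0.034, -0.1, 0, 0, -0.05, 0, -0.033, -0.07, -0.1, 0, 0, -0.1, 0, -0.049, -0.106, -0.1, 0, 0, -0.15, 0, -0.066, -0.142, -0.1, 0, 0, -0.2, 0, -0.083, -0.178, -0.1, 0, 0, -0.25, 0, -0.1, -0.214, -0.1, 0, 0, -0.3, 0, -0.115, -0.248, -0.1, 0, 0, -0.35, 0, -0.127, -0.274, -0.1, 0, 0, -0.38, 0, -0.135, -0.291, -0.1, 0, 0, -0.394, 0]}}

```text
clock: 5.83
eef_pos: [516.0, -164.9, 221.6]
tcp_rot: [-3.141, -0.0, -2.999]
contact_force: [-0.8, 0.3, -4.4]
opening: 0.172
```

Emit:
{"api": "drive_tool", "payload": {"targets": [0, 0, 0, 0, 0, 0, 0, 0, 0, 0, 0, 0, 0, 0, 0, 0, 0, 0, 0, 0, 0]}}

```text
clock: 6.08
eef_pos: [515.5, -161.4, 221.4]
tcp_rot: [3.141, -0.001, -3.0]
contact_force: [0.9, 0.4, -5.4]
opening: 0.173
```

```bash
python3 - <<'E'
from h import *
f=save('wrist','w3'); s=sense(); print(s['clock'],s['eef_pos'],s['tcp_rot'],s['contact_force'],s['wrist_torque'],s['opening'])
a=f['color'][20:260,150:480]; cv2.imwrite('pics/c4.png',cv2.resize(a,None,fx=2.4,fy=2.4,interpolation=cv2.INTER_CUBIC))
E
```

```text
6.1333 [ 515.56247646 -161.09050415  221.45016072] [ 3.14071537e+00 -1.18719065e-03 -2.99928872e+00] [ 1.32386725 -0.55850711 -4.5015906 ] [-0.01773171  0.04805324 -0.09148232] 0.17587403902748036
```

View pics/c4.png

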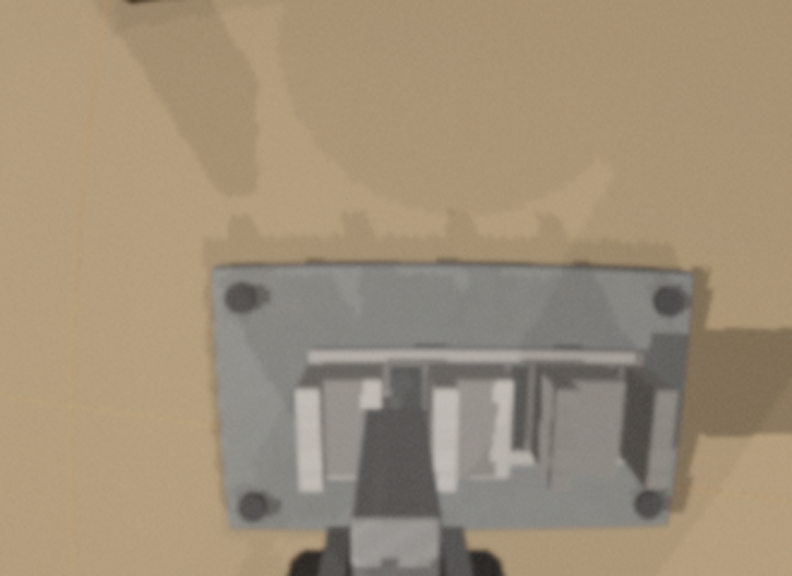

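The plate is above the wide slot, slightly to -y as intended. Lower the bottom edge 6 mm into the mouth, above the ledge.

Emit:
{"api": "drive_tool", "payload": {"targets": [0, 0, 0.02, 0, 0, 0, 0, 0, 0, 0.035, 0, 0, 0, 0, 0, 0, 0.042, 0, 0, 0, 0, 0, 0, 0.046, 0, 0, 0, 0, 0, 0, 0.048, 0, 0, 0, 0, 0, 0, 0.05, 0, 0, 0, 0, 0, 0, 0.052, 0, 0, 0, 0, 0, 0, 0.054, 0, 0, 0, 0, 0, 0, 0.054, 0, 0, 0, 0, 0, 0, 0.054, 0, 0, 0, 0]}}

```text
clock: 6.97
eef_pos: [516.3, -162.1, 168.1]
tcp_rot: [-3.141, 0.0, -3.0]
contact_force: [0.1, 0.6, -3.6]
opening: 0.176
```

Emit:
{"api": "drive_tool", "payload": {"targets": [0, 0.0005, 0, 0, 0, 0, 0, 0, 0.001, 0, 0, 0, 0, 0, 0, 0.0015, 0, 0, 0, 0, 0, 0, 0.002, 0, 0, 0, 0, 0, 0, 0.002, 0, 0, 0, 0, 0, 0, 0.002, 0, 0, 0, 0, 0]}}

```text
clock: 7.47
eef_pos: [515.9, -160.0, 167.9]
tcp_rot: [-3.142, 0.0, -2.999]
contact_force: [0.0, -0.5, -4.7]
opening: 0.174
```

Emit:
{"api": "drive_tool", "payload": {"targets": [0, 0.0005, 0, 0, 0, 0, 0, 0, 0.001, 0, 0, 0, 0, 0, 0, 0.0015, 0, 0, 0, 0, 0, 0, 0.0015, 0, 0, 0, 0, 0, 0, 0.0015, 0, 0, 0, 0, 0]}}

```text
clock: 7.88
eef_pos: [515.6, -158.5, 167.8]
tcp_rot: [3.142, -0.0, -2.999]
contact_force: [-0.6, 1.3, -3.6]
opening: 0.171
```

Emit:
{"api": "drive_tool", "payload": {"targets": [0, 0.0004, 0, 0, 0, 0, 0, 0, 0.0008, 0, 0, 0, 0, 0, 0, 0.0008, 0, 0, 0, 0, 0, 0, 0.0008, 0, 0, 0, 0, 0]}}

```text
clock: 8.22
eef_pos: [515.5, -157.7, 167.9]
tcp_rot: [3.142, -0.0, -2.999]
contact_force: [-0.7, 1.0, -3.1]
opening: 0.175
```

Emit:
{"api": "drive_tool", "payload": {"targets": [0, 0.0004, 0, 0, 0, 0, 0, 0, 0.0008, 0, 0, 0, 0, 0, 0, 0.0008, 0, 0, 0, 0, 0, 0, 0.0008, 0, 0, 0, 0, 0]}}

```text
clock: 8.55
eef_pos: [515.5, -156.9, 167.9]
tcp_rot: [3.142, -0.0, -2.999]
contact_force: [-0.9, -0.4, -4.0]
opening: 0.17
```

Emit:
{"api": "drive_tool", "payload": {"targets": [0, 0.0004, 0, 0, 0, 0, 0, 0, 0.0008, 0, 0, 0, 0, 0, 0, 0.0008, 0, 0, 0, 0, 0, 0, 0.0008, 0, 0, 0, 0, 0]}}

```text
clock: 8.88
eef_pos: [515.4, -156.4, 167.9]
tcp_rot: [-3.141, 0.0, -2.999]
contact_force: [-0.1, -2.0, -5.2]
opening: 0.178
```

Emit:
{"api": "drive_tool", "payload": {"targets": [0, 0.0003, 0, 0, 0, 0, 0, 0, 0.0006, 0, 0, 0, 0, 0, 0, 0.0006, 0, 0, 0, 0, 0, 0, 0.0006, 0, 0, 0, 0, 0]}}

```text
clock: 9.22
eef_pos: [515.4, -156.2, 168.0]
tcp_rot: [-3.14, 0.0, -2.999]
contact_force: [-0.3, -6.7, -6.1]
opening: 0.177
```

Emit:
{"api": "drive_tool", "payload": {"targets": [0, -0.0016, 0, 0, 0, 0, 0, 0, -0.0016, 0, 0, 0, 0, 0, 0, -0.0016, 0, 0, 0, 0, 0, 0, -0.0016, 0.002, 0, 0, 0, 0, 0, -0.0016, 0.004, 0, 0, 0, 0, 0, -0.0016, 0.006, 0, 0, 0, 0, 0, -0.0016, 0.007, 0, 0, 0, 0, 0, -0.0016, 0.008, 0, 0, 0, 0, 0, -0.0016, 0.009, 0, 0, 0, 0, 0, -0.0016, 0.009, 0, 0, 0, 0]}}

```text
clock: 10.05
eef_pos: [515.4, -157.1, 158.6]
tcp_rot: [3.141, -0.0, -2.999]
contact_force: [-0.1, 0.1, -4.9]
opening: 0.177
```

Emit:
{"api": "drive_tool", "payload": {"targets": [0, 0, 0.001, 0, 0, 0, 0, 0, 0, 0.002, 0, 0, 0, 0, 0, 0, 0.003, 0, 0, 0, 0, 0, 0, 0.004, 0, 0, 0, 0, 0, 0, 0.005, 0, 0, 0, 0, 0, 0, 0.006, 0, 0, 0, 0, 0, 0, 0.007, 0, 0, 0, 0, 0, 0, 0.008, 0, 0, 0, 0, 0, 0, 0.008, 0, 0, 0, 0]}}

```text
clock: 10.8
eef_pos: [515.4, -157.0, 150.7]
tcp_rot: [3.141, -0.0, -3.0]
contact_force: [0.0, 3.2, -2.9]
opening: 0.173
```

Emit:
{"api": "drive_tool", "payload": {"targets": [0, 0, 0.001, 0, 0, 0, 0, 0, 0, 0.002, 0, 0, 0, 0, 0, 0, 0.003, 0, 0, 0, 0, 0, 0, 0.004, 0, 0, 0, 0, 0, 0, 0.005, 0, 0, 0, 0, 0, 0, 0.006, 0, 0, 0, 0, 0, 0, 0.006, 0, 0, 0, 0]}}

```text
clock: 11.38
eef_pos: [515.4, -157.1, 144.6]
tcp_rot: [3.141, -0.0, -2.999]
contact_force: [-1.2, 4.4, -4.2]
opening: 0.172
```

Leaf contact shows at about 3–4 N, as expected. Continue gently to the stop (expected TCP z ≈ 136.6).

Emit:
{"api": "drive_tool", "payload": {"targets": [0, 0, 0.001, 0, 0, 0, 0, 0, 0, 0.002, 0, 0, 0, 0, 0, 0, 0.003, 0, 0, 0, 0, 0, 0, 0.004, 0, 0, 0, 0, 0, 0, 0.005, 0, 0, 0, 0, 0, 0, 0.006, 0, 0, 0, 0, 0, 0, 0.006, 0, 0, 0, 0]}}

```text
clock: 11.97
eef_pos: [515.5, -157.1, 138.7]
tcp_rot: [3.142, -0.0, -2.999]
contact_force: [-0.1, 4.1, -4.6]
opening: 0.175
```

Emit:
{"api": "drive_tool", "payload": {"targets": [0, 0, 0.0005, 0, 0, 0, 0, 0, 0, 0.001, 0, 0, 0, 0, 0, 0, 0.0015, 0, 0, 0, 0, 0, 0, 0.0015, 0, 0, 0, 0, 0, 0, 0.0015, 0, 0, 0, 0]}}

```text
clock: 12.38
eef_pos: [515.5, -157.1, 137.3]
tcp_rot: [3.142, -0.0, -2.999]
contact_force: [0.3, 3.6, -3.8]
opening: 0.173
```

Emit:
{"api": "drive_tool", "payload": {"targets": [0, 0, 0.0005, 0, 0, 0, 0, 0, 0, 0.001, 0, 0, 0, 0, 0, 0, 0.001, 0, 0, 0, 0, 0, 0, 0.001, 0, 0, 0, 0]}}

```text
clock: 12.72
eef_pos: [515.5, -157.2, 136.6]
tcp_rot: [-3.142, 0.0, -2.999]
contact_force: [-1.4, 4.3, 2.6]
opening: 0.175
```

Emit:
{"api": "drive_tool", "payload": {"targets": [0, 0, 0.0003, 0, 0, 0, 0, 0, 0, 0.0006, 0, 0, 0, 0, 0, 0, 0.0006, 0, 0, 0, 0, 0, 0, 0.0006, 0, 0, 0, 0]}}

```text
clock: 13.05
eef_pos: [515.6, -157.2, 136.6]
tcp_rot: [-3.141, 0.0, -2.999]
contact_force: [-4.5, 5.8, 10.1]
opening: 0.174
```

On its stop: TCP z is 136.6, exactly the predicted height, with a press of about 14 N. Release and rise.

Emit:
{"api": "drive_tool", "payload": {"targets": [0, 0, 0, 0, 0, 0, 0.4, 0, 0, 0, 0, 0, 0, 0.4, 0, 0, 0, 0, 0, 0, 0.4, 0, 0, 0, 0, 0, 0, 0.4, 0, 0, 0, 0, 0, 0, 0.4, 0, 0, -0.005, 0, 0, 0, 0.4, 0, 0, -0.02, 0, 0, 0, 0.4, 0, 0, -0.04, 0, 0, 0, 0.4, 0, 0, -0.045, 0, 0, 0, 0, 0, 0, -0.045, 0, 0, 0, 0, 0, 0, -0.045, 0, 0, 0, 0, 0, 0, -0.045, 0, 0, 0, 0]}}

```text
clock: 14.05
eef_pos: [515.0, -157.0, 180.1]
tcp_rot: [3.141, -0.001, -2.999]
contact_force: [-0.1, -0.6, -0.2]
opening: 0.001
```

Emit:
{"api": "drive_tool", "payload": {"targets": [0, 0, 0, 0, 0, 0, 0, 0, 0, 0.005, 0, 0, 0, 0, 0, 0, 0.01, 0, 0, 0, 0, 0, 0, 0.013, 0, 0, 0, 0, 0, 0, 0.014, 0, 0, 0, 0, 0, 0, 0.014, 0, 0, 0, 0]}}

```text
clock: 14.55
eef_pos: [515.2, -157.0, 166.1]
tcp_rot: [3.141, -0.001, -2.999]
contact_force: [0.0, -0.1, -0.5]
opening: -0.004
```

```bash
python3 - <<'E'
from h import *
s=sense(); print(s['clock'],s['eef_pos'],s['tcp_rot'],s['contact_force'],s['opening'])
E
```

```text
14.55 [ 515.19211672 -157.03311582  166.06737881] [ 3.14106746e+00 -1.08096320e-03 -2.99937103e+00] [ 0.01481403 -0.12378558 -0.51061428] -0.00406391084818892
```

Tips are at about 93 mm. Touch down on the plate top (expected at TCP z ≈ 163).

Emit:
{"api": "drive_tool", "payload": {"targets": [0, 0, 0.001, 0, 0, 0, 0, 0, 0, 0.002, 0, 0, 0, 0, 0, 0, 0.0025, 0, 0, 0, 0, 0, 0, 0.003, 0, 0, 0, 0, 0, 0, 0.003, 0, 0, 0, 0]}}

```text
clock: 14.97
eef_pos: [515.5, -157.2, 163.8]
tcp_rot: [-3.142, 0.0, -2.999]
contact_force: [0.2, -0.2, -0.3]
opening: 0.0
```

Emit:
{"api": "drive_tool", "payload": {"targets": [0, 0, 0.0003, 0, 0, 0, 0, 0, 0, 0.0006, 0, 0, 0, 0, 0, 0, 0.0006, 0, 0, 0, 0]}}

```text
clock: 15.22
eef_pos: [515.5, -157.1, 163.2]
tcp_rot: [-3.142, 0.0, -2.999]
contact_force: [0.4, 0.0, 0.7]
opening: -0.0
```

Emit:
{"api": "drive_tool", "payload": {"targets": [0, 0, 0.0003, 0, 0, 0, 0, 0, 0, 0.0006, 0, 0, 0, 0, 0, 0, 0.0006, 0, 0, 0, 0]}}

```text
clock: 15.47
eef_pos: [515.6, -157.1, 162.7]
tcp_rot: [-3.142, 0.0, -2.999]
contact_force: [0.4, -1.2, 1.3]
opening: -0.0
```

Emit:
{"api": "drive_tool", "payload": {"targets": [0, 0, 0.0002, 0, 0, 0, 0, 0, 0, 0.0004, 0, 0, 0, 0, 0, 0, 0.0004, 0, 0, 0, 0]}}

```text
clock: 15.72
eef_pos: [515.7, -157.2, 162.6]
tcp_rot: [-3.141, 0.0, -2.999]
contact_force: [-1.0, 0.2, 6.5]
opening: 0.006
```

The plate top is at about 89.7 mm, so the thick plate is home. On to the middle plate.

Emit:
{"api": "drive_tool", "payload": {"targets": [0, 0, -0.035, 0, 0, 0, 0, 0, 0, -0.06, 0, 0, 0, 0, -0.178, 0.352, -0.06, 0, 0, -0.22, 1, -0.178, 0.352, -0.06, 0, 0, -0.22, 1, -0.178, 0.352, -0.06, 0, 0, -0.22, 1, -0.178, 0.352, -0.06, 0, 0, -0.22, 1, -0.178, 0.352, -0.06, 0, 0, -0.22, 1, -0.178, 0.352, -0.06, 0, 0, -0.22, 1, -0.178, 0.352, -0.06, 0, 0, -0.22, 1, -0.178, 0.352, -0.06, 0, 0, -0.22, 1, -0.178, 0.352, -0.06, 0, 0, -0.22, 1, -0.178, 0.352, -0.06, 0, 0, -0.22, 1]}}

```text
clock: 16.72
eef_pos: [642.8, 221.2, 222.1]
tcp_rot: [3.141, 0.002, -2.777]
contact_force: [-0.1, -0.5, 0.2]
opening: 1.002
```

Emit:
{"api": "drive_tool", "payload": {"targets": [0, 0, 0, 0, 0, 0, 1, 0, 0, 0, 0, 0, 0, 1, 0, 0, 0, 0, 0, 0, 1]}}

```text
clock: 16.97
eef_pos: [641.3, 215.9, 221.7]
tcp_rot: [-3.141, -0.001, -2.779]
contact_force: [0.9, -0.5, -0.3]
opening: 0.997
```

```bash
python3 - <<'E'
from h import *
f=save('wrist','w4'); s=sense(); print(s['clock'],s['eef_pos'],s['tcp_rot'],s['contact_force'],s['qpos'][5])
u,v=proj(f,(642,217,76),True).astype(int); print(u,v); a=cv2.imread('pics/w4.png')
u0,v0=max(0,u-100),max(0,v-75);print(u0,v0); b=cv2.resize(a[v0:v0+150,u0:u0+200],None,fx=4,fy=4,interpolation=cv2.INTER_CUBIC)
for i in range(0,200,10): cv2.line(b,(i*4,0),(i*4,12 if i%50 else 30),(0,0,255),1)
for i in range(0,150,10): cv2.line(b,(0,i*4),(12 if i%50 else 30,i*4),(0,0,255),1)
cv2.imwrite('pics/c5.png',b)
E
```

```text
17.0167 [641.33142268 215.40372804 221.87614875] [-3.14136044e+00 -1.08067894e-03 -2.78002951e+00] [0.34953785 0.24736644 0.31361471] -1.6102773698633313
316 211
216 136
```

View pics/c5.png

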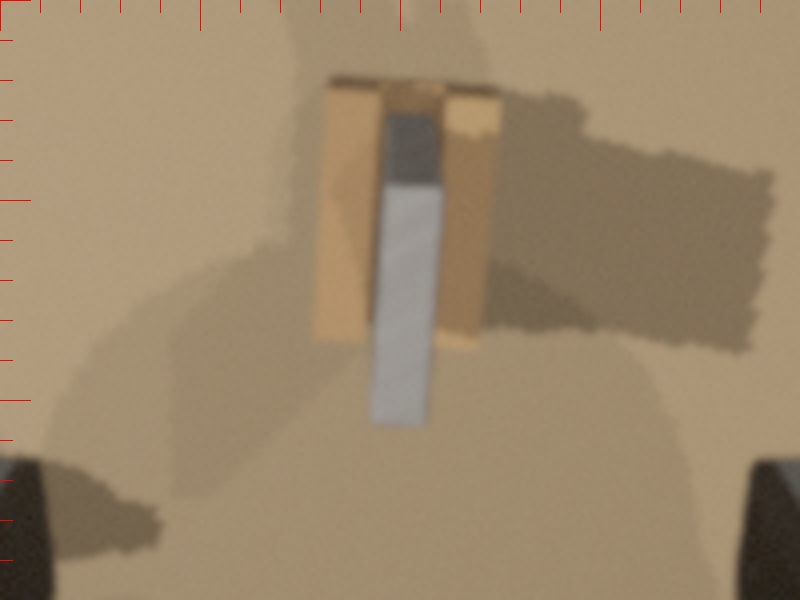

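The thin plate's top corners in the crop are (385,184), (442,184), (427,425) and (370,422). It sits between the fingers, turned slightly.

```bash
python3 - <<'E'
from h import *
f=load('w4')
P=np.array([at(f,216+x/4,136+y/4,76,True)[:2] for x,y in[(385,184),(442,184),(427,425),(370,422)]])
c=P.mean(0); xv=P[0]+P[1]-P[2]-P[3]; yp=np.arctan2(-xv[1],-xv[0]); print(c,yp,np.hypot(*xv)/2,np.hypot(*(P[0]+P[3]-P[1]-P[2]))/2)
s=sense(); yaw=s['tcp_rot'][2]; e=c-s['eef_pos'][:2]; print('tool d',e@[np.cos(yaw),np.sin(yaw)],e@[np.sin(yaw),-np.cos(yaw)],'wz',-(yp-np.pi-yaw))
# same for slots
E
```

```text
[643.18727576 218.26052246] 0.30734323790472584 47.3600968585704 10.573722056793436
tool d -2.7464161063703134 2.0156050139715855 wz 0.05421991017357053
```

Emit:
{"api": "drive_tool", "payload": {"targets": [-0.0025, 0.0028, 0.05, 0, 0, 0.054, 1, -0.0025, 0.0028, 0.08, 0, 0, 0.054, 1, -0.0025, 0.0028, 0.0995, 0, 0, 0.054, 1, -0.0025, 0.0028, 0.0995, 0, 0, 0.054, 1, -0.0025, 0.0028, 0.0995, 0, 0, 0.054, 1, -0.0025, 0.0028, 0.0995, 0, 0, 0.054, 0, -0.0025, 0.0028, 0.0995, 0, 0, 0.054, 0, -0.0025, 0.0028, 0.0995, 0, 0, 0.054, 0, -0.0025, 0.0028, 0.0995, 0, 0, 0.054, 0, -0.0025, 0.0028, 0.0995, 0, 0, 0.054, 0, -0.0025, 0.0028, 0.0995, 0, 0, 0.054, 0, -0.0025, 0.0028, 0.0995, 0, 0, 0.054, 0], "force": 60}}

```text
clock: 18.02
eef_pos: [643.4, 220.1, 123.3]
tcp_rot: [-3.142, 0.001, -2.833]
contact_force: [-0.3, -1.6, 6.0]
opening: 0.114
```

Emit:
{"api": "drive_tool", "payload": {"targets": [0, 0, 0, 0, 0, 0, 0, 0, 0, 0, 0, 0, 0, 0, 0, 0, 0, 0, 0, 0, 0, 0, 0, 0, 0, 0, 0, 0]}}

```text
clock: 18.35
eef_pos: [643.4, 220.1, 123.3]
tcp_rot: [-3.142, 0.001, -2.833]
contact_force: [-1.8, -1.5, 5.3]
opening: 0.117
```

```bash
python3 - <<'E'
from h import *
s=sense(); print(s['clock'],s['eef_pos'],s['tcp_rot'],s['contact_force'],s['wrist_torque'],s['opening']*85)
y=s['tcp_rot'][2]; ga=.142
# target: wide slot contact-based centre TCP (515.5,-157.2) is throat centre; middle = +43.0 along gauge y; bias -3
t=np.array([515.5,-157.2])+(43-3)*np.array([-np.sin(ga),np.cos(ga)]); d=t-s['eef_pos'][:2]
print(t,'tool',d@[np.cos(y),np.sin(y)],d@[np.sin(y),-np.cos(y)],'wz',-(-2.9995-y))
E
```

```text
18.35 [643.38680755 220.11138188 123.31282559] [-3.14155314e+00  5.61048303e-04 -2.83332579e+00] [-1.76361759 -1.53991692  5.31210981] [-0.21579566  0.19687964  0.0268767 ] 9.959183030697645
[ 509.83906935 -117.60260281] tool 229.71741966949452 -281.27502721328915 wz 0.16617421163864554
```

Gripped (about 10 mm reading, right for the 11 mm plate). Carry it to the middle slot.

Emit:
{"api": "drive_tool", "payload": {"targets": [0, 0, -0.03, 0, 0, 0, 0, 0, 0, -0.07, 0, 0, 0, 0, 0.01, -0.013, -0.1, 0, 0, 0.01, 0, 0.035, -0.043, -0.1, 0, 0, 0.03, 0, 0.06, -0.073, -0.1, 0, 0, 0.05, 0, 0.085, -0.104, -0.1, 0, 0, 0.07, 0, 0.11, -0.135, -0.1, 0, 0, 0.09, 0, 0.135, -0.165, -0.1, 0, 0, 0.11, 0, 0.16, -0.196, -0.1, 0, 0, 0.13, 0, 0.185, -0.227, -0.1, 0, 0, 0.15, 0, 0.21, -0.257, -0.1, 0, 0, 0.166, 0, 0.23, -0.281, -0.1, 0, 0, 0.166, 0]}}

```text
clock: 19.35
eef_pos: [507.5, -119.5, 222.3]
tcp_rot: [3.142, -0.001, -3.001]
contact_force: [-0.6, 0.4, -2.1]
opening: 0.12
```

Emit:
{"api": "drive_tool", "payload": {"targets": [0, 0, 0, 0, 0, 0, 0, 0, 0, 0, 0, 0, 0, 0, 0, 0, 0, 0, 0, 0, 0, 0, 0, 0, 0, 0, 0, 0]}}

```text
clock: 19.68
eef_pos: [509.5, -116.7, 222.5]
tcp_rot: [3.141, -0.0, -2.999]
contact_force: [0.2, 0.9, -2.9]
opening: 0.115
```

```bash
python3 - <<'E'
from h import *
f=save('wrist','w5'); s=sense(); print(s['clock'],s['eef_pos'],s['tcp_rot'],s['contact_force'],s['wrist_torque'],s['opening'])
a=f['color'][80:270,180:480]; cv2.imwrite('pics/c6.png',cv2.resize(a,None,fx=2.6,fy=2.6,interpolation=cv2.INTER_CUBIC))
E
```

```text
19.7333 [ 509.60587628 -116.55320881  222.56192551] [ 3.14137493e+00 -1.82147368e-05 -2.99811510e+00] [ 0.35356358 -0.11164621 -2.9224696 ] [0.00829699 0.01457509 0.01981037] 0.11541852443647084
```

View pics/c6.png

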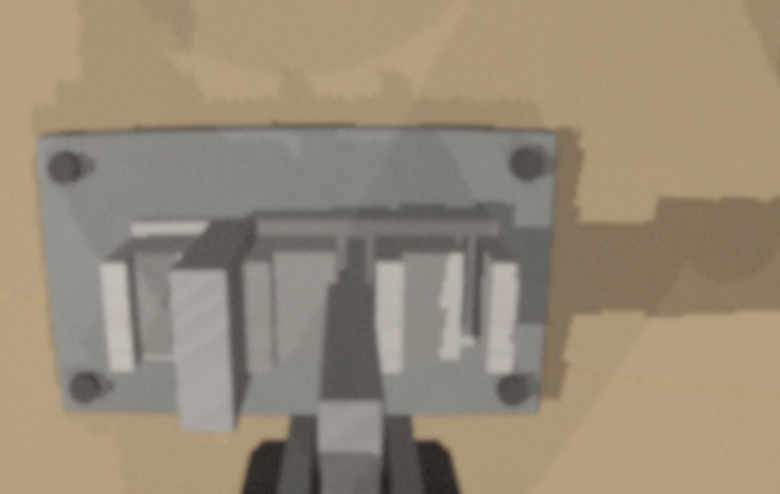

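The thick plate stands home in the wide slot at (205,350), and the thin plate is above the middle slot. Lower it into the mouth and feel for the +y wall.

Emit:
{"api": "drive_tool", "payload": {"targets": [0, 0, 0.02, 0, 0, 0, 0, 0, 0, 0.035, 0, 0, 0, 0, 0, 0, 0.042, 0, 0, 0, 0, 0, 0, 0.046, 0, 0, 0, 0, 0, 0, 0.048, 0, 0, 0, 0, 0, 0, 0.05, 0, 0, 0, 0, 0, 0, 0.052, 0, 0, 0, 0, 0, 0, 0.054, 0, 0, 0, 0, 0, 0, 0.054, 0, 0, 0, 0, 0, 0, 0.054, 0, 0, 0, 0]}}

```text
clock: 20.57
eef_pos: [509.3, -117.6, 168.9]
tcp_rot: [-3.142, 0.0, -2.999]
contact_force: [0.2, -0.4, -1.9]
opening: 0.111
```

Emit:
{"api": "drive_tool", "payload": {"targets": [0, 0.0005, 0, 0, 0, 0, 0, 0, 0.001, 0, 0, 0, 0, 0, 0, 0.0015, 0, 0, 0, 0, 0, 0, 0.002, 0, 0, 0, 0, 0, 0, 0.0025, 0, 0, 0, 0, 0, 0, 0.0025, 0, 0, 0, 0, 0]}}

```text
clock: 21.07
eef_pos: [508.9, -114.9, 168.7]
tcp_rot: [3.142, 0.0, -2.999]
contact_force: [0.1, 0.5, -3.2]
opening: 0.114
```

Emit:
{"api": "drive_tool", "payload": {"targets": [0, 0.0004, 0, 0, 0, 0, 0, 0, 0.0008, 0, 0, 0, 0, 0, 0, 0.0008, 0, 0, 0, 0, 0, 0, 0.0008, 0, 0, 0, 0, 0]}}

```text
clock: 21.4
eef_pos: [508.7, -114.2, 168.7]
tcp_rot: [3.142, -0.0, -2.999]
contact_force: [-0.1, 0.1, -2.1]
opening: 0.117
```

Emit:
{"api": "drive_tool", "payload": {"targets": [0, 0.0004, 0, 0, 0, 0, 0, 0, 0.0006, 0, 0, 0, 0, 0, 0, 0.0006, 0, 0, 0, 0, 0, 0, 0.0006, 0, 0, 0, 0, 0]}}

```text
clock: 21.73
eef_pos: [508.7, -113.7, 168.7]
tcp_rot: [-3.141, 0.0, -2.999]
contact_force: [0.5, -0.8, -2.0]
opening: 0.116
```

Emit:
{"api": "drive_tool", "payload": {"targets": [0, 0.0004, 0, 0, 0, 0, 0, 0, 0.0006, 0, 0, 0, 0, 0, 0, 0.0006, 0, 0, 0, 0, 0, 0, 0.0006, 0, 0, 0, 0, 0]}}

```text
clock: 22.07
eef_pos: [508.7, -113.5, 168.7]
tcp_rot: [-3.141, 0.0, -2.999]
contact_force: [0.3, -4.5, -2.9]
opening: 0.119
```

Contact is at y≈-113.7, so the centre is -114.4 (predicted -114.6). Back off and descend.

Emit:
{"api": "drive_tool", "payload": {"targets": [0, -0.0013, 0, 0, 0, 0, 0, 0, -0.0013, 0, 0, 0, 0, 0, 0, -0.0013, 0, 0, 0, 0, 0, 0, -0.0013, 0.002, 0, 0, 0, 0, 0, -0.0013, 0.004, 0, 0, 0, 0, 0, -0.0013, 0.006, 0, 0, 0, 0, 0, -0.0013, 0.007, 0, 0, 0, 0, 0, -0.0013, 0.008, 0, 0, 0, 0, 0, -0.0013, 0.009, 0, 0, 0, 0, 0, -0.0013, 0.009, 0, 0, 0, 0]}}

```text
clock: 22.9
eef_pos: [508.7, -114.3, 159.5]
tcp_rot: [3.141, -0.0, -2.999]
contact_force: [-0.1, -0.7, -4.4]
opening: 0.113
```

Emit:
{"api": "drive_tool", "payload": {"targets": [0, 0, 0.001, 0, 0, 0, 0, 0, 0, 0.002, 0, 0, 0, 0, 0, 0, 0.003, 0, 0, 0, 0, 0, 0, 0.004, 0, 0, 0, 0, 0, 0, 0.005, 0, 0, 0, 0, 0, 0, 0.006, 0, 0, 0, 0, 0, 0, 0.007, 0, 0, 0, 0, 0, 0, 0.008, 0, 0, 0, 0, 0, 0, 0.008, 0, 0, 0, 0]}}

```text
clock: 23.65
eef_pos: [508.7, -114.2, 151.5]
tcp_rot: [3.141, -0.0, -2.999]
contact_force: [-0.7, 3.8, -1.0]
opening: 0.12
```

Emit:
{"api": "drive_tool", "payload": {"targets": [0, 0, 0.001, 0, 0, 0, 0, 0, 0, 0.002, 0, 0, 0, 0, 0, 0, 0.003, 0, 0, 0, 0, 0, 0, 0.004, 0, 0, 0, 0, 0, 0, 0.005, 0, 0, 0, 0, 0, 0, 0.006, 0, 0, 0, 0, 0, 0, 0.007, 0, 0, 0, 0, 0, 0, 0.007, 0, 0, 0, 0]}}

```text
clock: 24.32
eef_pos: [508.7, -114.3, 144.4]
tcp_rot: [3.141, -0.0, -2.999]
contact_force: [-0.7, 4.0, -2.4]
opening: 0.113
```

Emit:
{"api": "drive_tool", "payload": {"targets": [0, 0, 0.001, 0, 0, 0, 0, 0, 0, 0.002, 0, 0, 0, 0, 0, 0, 0.003, 0, 0, 0, 0, 0, 0, 0.004, 0, 0, 0, 0, 0, 0, 0.005, 0, 0, 0, 0, 0, 0, 0.0055, 0, 0, 0, 0, 0, 0, 0.006, 0, 0, 0, 0, 0, 0, 0.006, 0, 0, 0, 0]}}

```text
clock: 24.98
eef_pos: [508.8, -114.3, 138.6]
tcp_rot: [3.142, -0.0, -2.999]
contact_force: [-0.6, 4.2, -2.7]
opening: 0.115
```

Emit:
{"api": "drive_tool", "payload": {"targets": [0, 0, 0.0005, 0, 0, 0, 0, 0, 0, 0.001, 0, 0, 0, 0, 0, 0, 0.001, 0, 0, 0, 0, 0, 0, 0.001, 0, 0, 0, 0]}}

```text
clock: 25.32
eef_pos: [508.8, -114.3, 137.7]
tcp_rot: [3.142, 0.0, -2.999]
contact_force: [-0.0, 4.4, -2.6]
opening: 0.115
```

Emit:
{"api": "drive_tool", "payload": {"targets": [0, 0, 0.0005, 0, 0, 0, 0, 0, 0, 0.0008, 0, 0, 0, 0, 0, 0, 0.0008, 0, 0, 0, 0, 0, 0, 0.0008, 0, 0, 0, 0]}}

```text
clock: 25.65
eef_pos: [508.9, -114.4, 137.3]
tcp_rot: [-3.141, 0.0, -2.999]
contact_force: [-2.6, 3.6, 6.3]
opening: 0.12
```

Emit:
{"api": "drive_tool", "payload": {"targets": [0, 0, 0.0003, 0, 0, 0, 0, 0, 0, 0.0006, 0, 0, 0, 0, 0, 0, 0.0006, 0, 0, 0, 0, 0, 0, 0.0006, 0, 0, 0, 0]}}

```text
clock: 25.98
eef_pos: [508.9, -114.4, 137.2]
tcp_rot: [-3.141, 0.0, -2.999]
contact_force: [-4.7, 4.2, 13.5]
opening: 0.117
```

On the stop (137.2 against 137.3 predicted, about 16 N). Release with a small opening because the thick plate is close, rise, then check with shut fingertips.

Emit:
{"api": "drive_tool", "payload": {"targets": [0, 0, 0, 0, 0, 0, 0.27, 0, 0, 0, 0, 0, 0, 0.27, 0, 0, 0, 0, 0, 0, 0.27, 0, 0, 0, 0, 0, 0, 0.27, 0, 0, 0, 0, 0, 0, 0.27, 0, 0, -0.005, 0, 0, 0, 0.27, 0, 0, -0.02, 0, 0, 0, 0.27, 0, 0, -0.04, 0, 0, 0, 0.27, 0, 0, -0.045, 0, 0, 0, 0, 0, 0, -0.045, 0, 0, 0, 0, 0, 0, -0.045, 0, 0, 0, 0, 0, 0, -0.045, 0, 0, 0, 0]}}

```text
clock: 26.98
eef_pos: [508.3, -114.2, 180.6]
tcp_rot: [3.141, -0.001, -2.999]
contact_force: [0.7, 0.1, 0.6]
opening: -0.001
```

Emit:
{"api": "drive_tool", "payload": {"targets": [0, 0, 0, 0, 0, 0, 0, 0, 0, 0.005, 0, 0, 0, 0, 0, 0, 0.01, 0, 0, 0, 0, 0, 0, 0.014, 0, 0, 0, 0, 0, 0, 0.016, 0, 0, 0, 0, 0, 0, 0.0165, 0, 0, 0, 0, 0, 0, 0.0165, 0, 0, 0, 0]}}

```text
clock: 27.57
eef_pos: [508.6, -114.3, 164.4]
tcp_rot: [3.141, -0.001, -2.999]
contact_force: [1.0, 0.0, 0.3]
opening: 0.0
```

Emit:
{"api": "drive_tool", "payload": {"targets": [0, 0, 0.0003, 0, 0, 0, 0, 0, 0, 0.0006, 0, 0, 0, 0, 0, 0, 0.0006, 0, 0, 0, 0]}}

```text
clock: 27.82
eef_pos: [508.9, -114.3, 164.3]
tcp_rot: [-3.141, 0.0, -2.999]
contact_force: [0.4, -0.3, 0.8]
opening: -0.005
```

Emit:
{"api": "drive_tool", "payload": {"targets": [0, 0, 0.0005, 0, 0, 0, 0, 0, 0, 0.001, 0, 0, 0, 0, 0, 0, 0.001, 0, 0, 0, 0]}}

```text
clock: 28.07
eef_pos: [508.8, -114.3, 163.2]
tcp_rot: [-3.142, 0.0, -2.999]
contact_force: [0.2, -0.1, -0.6]
opening: 0.0
```

Emit:
{"api": "drive_tool", "payload": {"targets": [0, 0, 0.0005, 0, 0, 0, 0, 0, 0, 0.0009, 0, 0, 0, 0, 0, 0, 0.0009, 0, 0, 0, 0]}}

```text
clock: 28.32
eef_pos: [509.0, -114.3, 162.6]
tcp_rot: [-3.141, 0.0, -2.999]
contact_force: [-0.5, 0.1, 5.1]
opening: -0.004
```

The plate top is at 162.6, the same as the thick one, so it is home too. Withdraw clear and look.

Emit:
{"api": "drive_tool", "payload": {"targets": [0, 0, -0.03, 0, 0, 0, 0, 0, 0, -0.07, 0, 0, 0, 0, 0, 0, -0.11, 0, 0, 0, 0, 0.06, 0, -0.15, 0, 0, 0, 0, 0.08, 0, -0.16, 0, 0, 0, 0, 0.08, 0, -0.16, 0, 0, 0, 0, 0.08, 0, -0.16, 0, 0, 0, 0, 0.08, 0, -0.16, 0, 0, 0, 0, 0.08, 0, -0.16, 0, 0, 0, 0, 0.08, 0, -0.16, 0, 0, 0, 0]}}

```text
clock: 29.15
eef_pos: [430.2, -125.5, 321.3]
tcp_rot: [3.141, -0.001, -2.999]
contact_force: [-0.2, 0.8, 0.2]
opening: -0.0
```

```bash
python3 - <<'E'
from h import *
f=save('scene','s9'); g=save('top','t9'); s=sense(); print(s['clock'],s['eef_pos'],s['qvel'].round(3),s['contact_force'])
a=cv2.resize(f['color'][150:240,210:330],(400,300),interpolation=cv2.INTER_CUBIC)
w=save('wrist','w9')['color'];b=cv2.resize(w,(400,250))
b=cv2.copyMakeBorder(b,0,50,0,0,cv2.BORDER_CONSTANT)
t=cv2.resize(g['color'][60:310,190:523],(400,300)); u=cv2.resize(f['color'][100:400,80:480],(400,300))
cv2.imwrite('pics/c9.png',np.vstack([np.hstack([a,b]),np.hstack([t,u])]))
E
```

```text
29.25 [ 430.07460015 -125.48120586  321.32016701] [ 0.    -0.004  0.001 -0.     0.002 -0.001] [-0.51093101 -0.03326259  0.02474998]
```

View pics/c9.png

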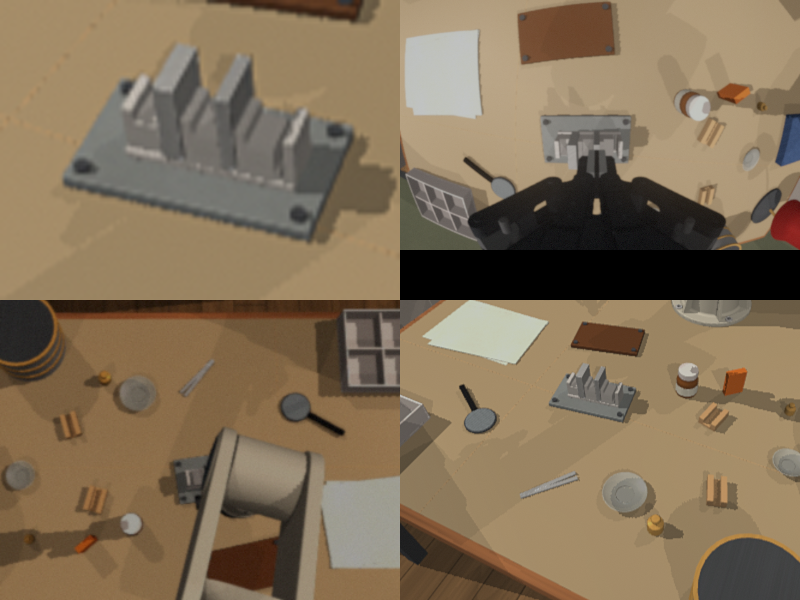

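Both plates stand upright at equal height: the thick one in the wide slot at (178,100) and the thin one in the middle slot at (235,105). The narrow slot and both stands are empty, and the other things on the bench look undisturbed. Handing in.

```bash
python3 -c "
from rig import sign_off; print(sign_off())"
```

```text
the job is handed in; nothing more can be done
None
```

Both plates are put away as asked: the thick one went first into the widest slot, then the thin one into the middle slot. I let go of both, withdrew the arm and handed the job in at about 29 s.

- **Fit:** The comb was shifted about +8.4 mm. I felt for each slot's +y wall at no more than 7 N, then lowered the plate past the leaf and pressed it onto its stop at about 14–16 N.
- **Height checks:** Both stops came at the predicted height (136.6 and 137.2 mm at the tool, within 0.1 mm). A light press with the shut fingertips after release put both plate tops at about 89.6 mm; nominal is 90 mm.
- **Last pictures:** Both plates stand upright, and the narrow slot and both stands are empty. The other things on the bench and the look-alikes appear undisturbed.
- **Disagreement:** The top camera's positions differed by 3–5 mm from the wrist camera and from touch. I used the wrist camera and touch, and no other check failed.

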